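# Clear the cheese offcuts into the tub

### The arm

A 7-joint arm with a two-finger parallel gripper is mounted at the origin on the work surface. World frame = base frame: x ahead of the robot, y to its left, z up, the work surface at z = 0. Lengths are in mm, angles in rad, forces in N, time in s.
With the tool pointing down it reaches from about 400 to 875 mm from the base axis. Payload 4.4 kg.
Tool frame: the origin (TCP) lies at the very end of the fingers, on their centre line; the grasp point (between the pads) lies 19 mm behind it; z points along the fingers, y is the line along which they close (so a half turn about z gives the same grasp; the last joint's range is limited). The gripper opens to 85 mm and grips with 20 to 120 N. Pads are 22 mm wide; open, the fingers measure 114 mm over their backs; the gripper's body (76 mm by 85 mm) begins 54 mm behind the grasp point. The pads swing forward as they close: fully open they stand 13 mm farther back than shut.
Start: joints at [1.148, 0.628, 0.038, 1.517, -0.027, 0.996, -0.02], TCP at [227.059, -609.067, 204.713] pointing down, gripper open.
Joint ranges: [-3.06, 3.06], [-0.37, 2.12], [-1.25, 1.32], [0.18, 2.47], [-1.1, 4.24], [0.23, 1.98], [-2.94, 2.94]. Speed limits (rad/s): [2.57, 2.57, 3.14, 3.14, 3.14, 3.14, 3.14].

### API

Orientations are given as [roll, pitch, yaw] about the fixed x, y, z axes, in that order (R = Rz(yaw) Ry(pitch) Rx(roll)).
In Python, from cell import read_state, get_image, camera_info, finish_job gives the robot as it stands.
- The arm moves only by the tool play_rows, never from a script. Its argument "deltas" is one flat list of numbers, 7 for each row, row after row: the shift along the tool's x, y, z in mm, then the turn, a rotation vector about the tool's x, y, z in rad, then the opening, from 0 (shut) to 1 (fully open). In form: [dx, dy, dz, ax, ay, az, grip, dx, dy, dz, ax, ay, az, grip, ...]. A call has 1 to 10 rows; each row is the pose to reach, as a shift and turn from the pose commanded when the call began, along the tool's axes at that moment; what a row does not reach only later rows make up. A row lasts 1/8 s, in which the tool goes at most 62.5 mm and 10.7 degrees, less where a joint would pass 70% of its speed; a pose out of reach is approached as far as the arm can. A call with a gripper value outside its range is refused whole. The fingers move at their own pace and stop on an object; the grip force is fixed at half the most. Time passes only in rows, so rows that repeat a pose let the fingers close. It gives the time, the measured TCP pose, the force, the opening and the grip force at its end, in the units of the state.
- read_state(): the state, without advancing time (a new reading comes with each control period).
- get_image(name): name is "scene" or "side" or "wrist"; returns the picture (480x640x3 uint8, red, green, blue); there is no depth.
- camera_info(name): a dict with "fx", "fy", "cx", "cy" (pixels), "T" (4x4, takes a point from camera to world coordinates). Camera axes: x right, y down, z forward; pixel columns grow to the right and rows downward; lengths in mm; the calibration is good to about 2 mm. A picture is of the moment at which its call begins: read the wrist's pose just before it. camera_info takes no time and is no camera call; for the wrist camera it gives the pose at the moment of the call.
- finish_job(): hands the job in; it is judged then, once.
The state is a dict: "clock": time; "qpos": joint angles; "qd": joint speeds; "tau": joint torques, N m; "eef_pos": TCP position; "tool_rot": TCP orientation; "force": force on the tool from outside, world axes, zero at the start; "torque": the same for the moment, N m; "width": finger opening in mm; "gripper_force": force on a finger pad.
Only numpy, scipy, OpenCV 4.12 (cv2) and the standard library are available. Lean on these libraries where they do the work, as an engineer would, in place of code of your own. Each camera call takes 0.05 s, during which the arm holds its last target. There are 200 camera calls.

### The job

Clear away the cheese offcuts: pick up the one that fell on the table and put it in the blue tub, and lift the tray by its red grip with its three pieces still on it and tip it over the tub so that they slide off its open front end into the tub. Then set the empty tray down gently and flat in the middle of the green mat. Leave everything else on the table where it stands.

Things in the scene. Friction and masses are not known exactly. Their poses are not given: they have to be found in the camera images.
- tray: Aluminium tray 160 (x) by 178 mm (y), floor 4 mm thick, 28 mm rims on both sides and the back (-x); front (+x) end open. A flat red grip, 16 mm thick, 70 mm wide (y), 110 mm long, rises from the middle of the back rim, leaning back (to -x) 24 degrees from vertical; its top is 112 mm above the underside. 0.26 kg, starts level on the table. Origin: centre of its underside; z up.
- tray_grip (a point): Point in the middle of the red grip's thickness and width, 80 mm up along it and 30 mm short of its top end: at (-116.5, 0, 85.1) mm in the tray's frame. Axes as the tray's.
- tray_lip (a point): Middle of the tray's open front edge, on the floor's upper face: (80, 0, 4) mm in the tray's frame.
- tub: Blue open offcuts tub, fixed to the table, 190 mm (x) by 210 mm (y) outside, 90 mm high, walls and floor 5 mm (its rim stands out about 8 mm further all round). Origin: centre of its underside; z up.
- mat: Green square mat, 210 x 210 mm and 4 mm thick, fixed to the table: the place for the empty tray. Origin: centre of its underside; z up.
- piece_block: Cheese offcut lying on the tray, 60 x 40 mm and 36 mm high, pale yellow with a darker rind on top. Origin: centre of its underside; z up.
- piece_round: Round cheese offcut lying flat on the tray, 62 mm across, 34 mm high, with a dark band. Origin: centre of its underside; z up.
- piece_step: Stepped cheese offcut lying on the tray, 62 x 36 mm; 38 mm high over its -x half (to x = +3 mm), 20 mm over the rest. Origin: centre of its underside; z up.
- stray: Cheese offcut lying on the bare table, fallen off the tray: 62 mm (x) by 40 mm (y), 38 mm high, pale yellow with a darker rind on top. Origin: centre of its underside; z up.
- piece_block_mid (a point): Middle of the block offcut (18 mm above its origin).
- piece_round_mid (a point): Middle of the round offcut (17 mm above its origin).
- piece_step_mid (a point): Point 19 mm above the stepped offcut's origin.
- stray_mid (a point): Middle of the stray offcut (19 mm above its origin).
- hygrometer: Bystander: small white upright instrument, 50 x 24 mm, 55 mm high. Origin: centre of its underside; z up.
- wheel_low: Bystander: pale cheese wheel, 96 mm across, 66 mm high, with another standing on it. Origin: centre of its underside; z up.
- wheel_top: Bystander: darker cheese wheel, 92 mm across, 64 mm high, on top of the lower one (top at 130 mm). Origin: centre of its underside; z up.
- wheel_right: Bystander: pale cheese wheel, 96 mm across, 90 mm high. Origin: centre of its underside; z up.
- spray: Bystander: clear spray bottle, 60 mm across, 170 mm high. Origin: centre of its underside; z up.
- pail: Bystander: small steel beaker, 90 mm across, 100 mm high. Origin: centre of its underside; z up.

How it is judged (in metres and radians):
On the way, in this order (a step that is already met when the one before it is completed fails the run):
1. the tray is lifted clear of the table, nearly level, with its three pieces on it (height (world z) of tray above 0.03 m and angle between tray's own z axis and vertical below 0.3 rad and x of piece_block_mid in the frame of tray between -0.08 and 0.085 m and y of piece_block_mid in the frame of tray between -0.089 and 0.089 m and z of piece_block_mid in the frame of tray between 0.004 and 0.06 m and x of piece_round_mid in the frame of tray between -0.08 and 0.085 m and y of piece_round_mid in the frame of tray between -0.089 and 0.089 m and z of piece_round_mid in the frame of tray between 0.004 and 0.06 m and x of piece_step_mid in the frame of tray between -0.08 and 0.085 m and y of piece_step_mid in the frame of tray between -0.089 and 0.089 m and z of piece_step_mid in the frame of tray between 0.004 and 0.06 m), for 0.1 s.
2. the tray is tipped (by more than 23 degrees) with its front edge over the tub (angle between tray's own z axis and vertical above 0.4 rad and x of tray_lip in the frame of tub between -0.105 and 0.105 m and y of tray_lip in the frame of tub between -0.115 and 0.115 m and z of tray_lip in the frame of tub above 0.03 m), for 0.1 s.
At the end, for the whole second after the job is handed in: All four offcuts lie at rest inside the tub, their middles below its rim; the tray lies flat (within 3.4 degrees) and at rest on the green mat, its centre within 35 mm of the mat's centre; nothing else has been moved (x of piece_block_mid in the frame of tub between -0.095 and 0.095 m and y of piece_block_mid in the frame of tub between -0.105 and 0.105 m and z of piece_block_mid in the frame of tub between 0 and 0.09 m and linear speed of each of piece_block, piece_round, piece_step, stray below 0.03 m/s and x of piece_round_mid in the frame of tub between -0.095 and 0.095 m and y of piece_round_mid in the frame of tub between -0.105 and 0.105 m and z of piece_round_mid in the frame of tub between 0 and 0.09 m and x of piece_step_mid in the frame of tub between -0.095 and 0.095 m and y of piece_step_mid in the frame of tub between -0.105 and 0.105 m and z of piece_step_mid in the frame of tub between 0 and 0.09 m and x of stray_mid in the frame of tub between -0.095 and 0.095 m and y of stray_mid in the frame of tub between -0.105 and 0.105 m and z of stray_mid in the frame of tub between 0 and 0.09 m and horizontal distance between tray and mat below 0.035 m and angle between tray's own z axis and vertical below 0.06 rad and z of tray in the frame of mat below 0.009 m and linear speed of tray below 0.02 m/s); the robot touches nothing.
It fails at once if a bystander (hygrometer, cheese wheel, bottle or beaker) is moved by more than 20 mm (distance of any of hygrometer, wheel_low, wheel_top, wheel_right, spray, pail from where it was at the start of the episode above 0.02 m).
It fails at once if the tray is dropped onto the mat from more than about 4 cm (it comes down on it at over 0.6 m/s) or slammed onto it (contact force between tray and mat above 150 N or (linear speed of tray above 0.6 m/s and z of tray in the frame of mat below 0.02 m and horizontal distance between tray and mat below 0.12 m)).
It also fails if it takes over 72 s, if anything falls off the work surface, if the arm or the gripper's body presses on something with over 40 N, if the wrist force passes 120 N, or if a joint passes its speed limit or range.

## Working session

There is one attempt and no reset: what is moved stays moved. The work goes in short steps, Python scripts to look and compute and a tool call to move; the robot and the scene stay as the last step left them, time stands still between calls to the robot, and variables do not carry over. Pictures are saved under pics/ and viewed, at most 10 in all, crops included, and the job is handed in when it is done.

Besides the shell and the picture viewer there is one more tool, called after "Call:" as name(argument=value, ...), one argument or row to a line, values as JSON. play_rows: Moves the arm, as the interface text tells. Its arguments: {"type":"object","properties":{"deltas":{"type":"array"}},"required":["deltas"]}

```bash
mkdir -p pics; cat > h.py <<'E'
import numpy as np, cv2
from cell import *
from scipy.spatial.transform import Rotation as R
def snap(n,f):
    im=get_image(n); cv2.imwrite('pics/'+f,im[:,:,::-1]); return im
def ray(ci,uv,z):
    T=np.array(ci['T']); d=T[:3,:3]@np.array([(uv[0]-ci['cx'])/ci['fx'],(uv[1]-ci['cy'])/ci['fy'],1]); o=T[:3,3]
    return o+d*(z-o[2])/d[2]
E
python3 - <<'E'
from h import *
print(read_state())
for n in('scene','side'):
    snap(n,n+'0.png'); print(n,camera_info(n))
E
```

```text
{'clock': 0.0, 'qpos': array([ 1.14820368,  0.62934491,  0.03842644,  1.51839249, -0.02699364,
        0.99630519, -0.01998636]), 'qd': array([-0.00059522,  0.0021719 ,  0.00214511, -0.00119269,  0.0009265 ,
        0.00048241, -0.00060615]), 'tau': array([-6.31872335e-04, -5.63402903e+01,  1.22581534e+00, -1.93444151e+01,
        1.09290596e-02,  1.06931623e-02,  8.81630001e-06]), 'eef_pos': array([ 226.81660212, -608.40281478,  203.78182774]), 'tool_rot': array([-3.13966042e+00,  2.22555508e-05,  3.56821761e-01]), 'force': array([ 0.15586956, -1.09863187, -0.04856878]), 'torque': array([-0.00476793,  0.03986011,  0.01978908]), 'gripper_force': 0.0, 'width': 85.28896216170924}
scene {'fx': 557.4097983450305, 'fy': 557.4097983450305, 'cx': 318.897865052615, 'cy': 235.0905592248665, 'T': array([[ 7.65572154e-01,  5.61802985e-01, -3.13491121e-01,
         1.01609650e+03],
       [ 6.43205731e-01, -6.58062666e-01,  3.91458702e-01,
        -5.58454463e+02],
       [ 1.36258648e-02, -5.01329167e-01, -8.65149352e-01,
         1.33038176e+03],
       [ 0.00000000e+00,  0.00000000e+00,  0.00000000e+00,
         1.00000000e+00]])}
side {'fx': 465.80396445328876, 'fy': 465.80396445328876, 'cx': 317.0406878504455, 'cy': 235.23554800364664, 'T': array([[-8.27770271e-01, -2.78828488e-01,  4.86878889e-01,
        -1.16314469e+02],
       [-5.60757988e-01,  3.82337933e-01, -7.34416900e-01,
         1.00928619e+03],
       [ 1.86240857e-02, -8.80949703e-01, -4.72843277e-01,
         7.54813365e+02],
       [ 0.00000000e+00,  0.00000000e+00,  0.00000000e+00,
         1.00000000e+00]])}
```

View pics/scene0.png

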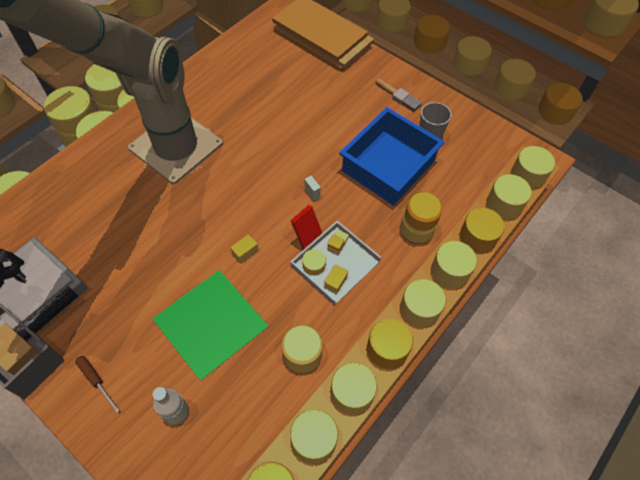

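View pics/side0.png

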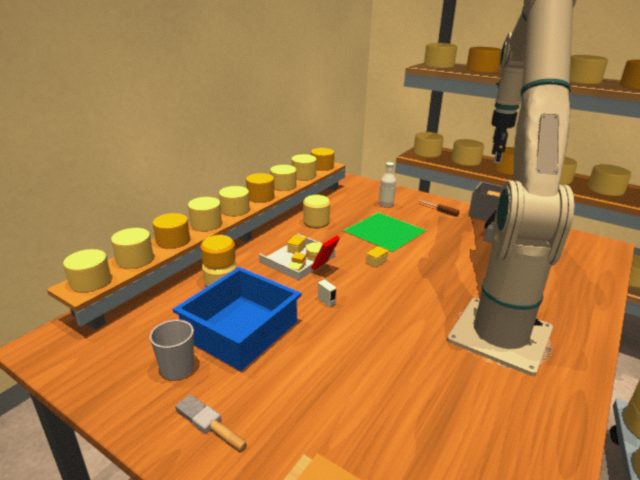

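The scene view shows the stray at (245,247), the tray with corners at about (292,262), (337,222), (380,260) and (335,301), and its red grip at (308,228). The mat is at (211,325), the tub at (391,155), the hygrometer at (313,188), the stacked wheels at (422,215), the right wheel at (302,348), the bottle at (170,405) and the pail at (435,120). The side view agrees.

```bash
cat > m.py <<'E'
from h import *
im=cv2.cvtColor(cv2.imread('pics/scene0.png'),cv2.COLOR_BGR2RGB); ci=camera_info('scene')
hsv=cv2.cvtColor(im,cv2.COLOR_RGB2HSV)
def box(mask,roi,z,name):
    m=np.zeros_like(mask); x0,y0,x1,y1=roi; m[y0:y1,x0:x1]=mask[y0:y1,x0:x1]
    c=max(cv2.findContours(m,0,2)[0],key=cv2.contourArea)
    h=cv2.convexHull(c)[:,0]
    P=np.array([ray(ci,p+0.0,z)[:2] for p in h],np.float32)
    r=cv2.minAreaRect(P); print(name,'ctr',np.round(r[0],1),'size',np.round(r[1],1),'ang',round(r[2],1),'px',c[:,0].mean(0).round(),cv2.contourArea(c)); return r
H,S,V=[hsv[:,:,i].astype(int) for i in range(3)]
u=lambda b:(b*255).astype(np.uint8)
g=u((H>45)&(H<80)&(S>120)); box(g,(130,250,290,400),4,'mat')
b=u((H>105)&(H<130)&(S>120)); r=box(b,(320,90,460,220),95,'tubrim@90'); 
red=u(((H<4)|(H>174))&(S>180)&(V>90)); box(red,(280,190,335,260),85,'grip')
y=u((H>19)&(H<40)&(S>90)); box(y,(225,230,265,265),38,'stray(all)@38')
w=u((S<70)&(V>110)); box(w,(285,215,385,305),15,'tray(all)@15'); box(w,(300,170,325,205),55,'hyg@55')
# manual corners
for n,p,z in [('trayBackL',(337,222),28),('trayBackR',(292,261),28),('trayR front',(380,260),28),('trayFrontR bottom',(335,301),28),('wheel_low/top',(426,205),130),('wheelR',(302,342),90),('spray',(170,410),40),('pail',(435,113),100),('hyg base',(316,196),0)]:
    print(n,ray(ci,p,z).round(0))
cr=cv2.resize(im[130:310,220:450],None,fx=3.4,fy=3.3,interpolation=cv2.INTER_CUBIC); cv2.imwrite('pics/crop.png',cr[:,:,::-1])
E
python3 m.py
```

```text
mat ctr [ 489.1 -329.4] size [208.1 207.5] ang 81.5 px [204. 324.] 6348.0
tubrim@90 ctr [547.9 335. ] size [220.4 271.4] ang 0.1 px [394. 155.] 5616.5
grip ctr [522.9   6.2] size [ 65.3 110.9] ang 63.4 px [307. 227.] 654.0
stray(all)@38 ctr [ 423.2 -130.6] size [66.5 54.9] ang 80.9 px [245. 249.] 375.5
tray(all)@15 ctr [623.3   9.1] size [181.6 170.2] ang 85.6 px [335. 250.] 2506.0
hyg@55 ctr [430.9 135. ] size [23.8 49.5] ang 72.2 px [312. 183.] 107.0
trayBackL [555.  95.  28.]
trayBackR [541. -75.  28.]
trayR front [716.  77.  28.]
trayFrontR bottom [699. -90.  28.]
wheel_low/top [733. 233. 130.]
wheelR [ 721. -242.   90.]
spray [ 586. -542.   40.]
pail [563. 536. 100.]
hyg base [444. 138.   0.]
```

View pics/crop.png

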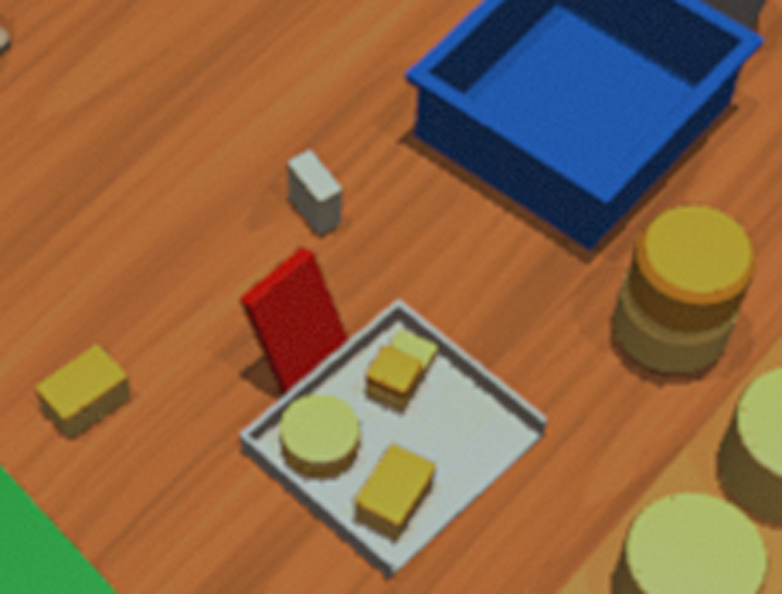

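The crop shows the tray with its back rim at crop (243,436)–(400,302), the block at (395,490), the round at (320,430) and the step at (400,368). The stray's top corners are at (38,392), (97,346), (128,383) and (70,430).

```bash
cat >> h.py <<'E'
def cur():
    s=read_state(); return s,np.array(s['eef_pos']),R.from_euler('xyz',s['tool_rot'])
def delta(p,Rt):
    s,p0,R0=cur()
    d=R0.inv().apply(np.array(p)-p0); w=(R0.inv()*Rt).as_rotvec(); return np.round(d,1),np.round(w,3)
E
python3 - <<'E'
from h import *
ci=camera_info('scene')
f=lambda p,z:ray(ci,(220+p[0]/3.4,130+p[1]/3.3),z)[:2]
P=np.array([f(p,38) for p in[(38,392),(97,346),(128,383),(70,430)]]); print('stray',P.round(0).tolist(),P.mean(0))
r=cv2.minAreaRect(P.astype(np.float32)); print(r)
G=np.array([f(p,112) for p in[(243,300),(305,250)]]); print('griptop',G,G.mean(0))
B=np.array([f(p,28) for p in[(243,436),(400,302),(545,418)]]); print('tray rim',B)
for n,p,z in[('rnd',(320,427),38),('block',(397,485),40),('step',(392,370),42),('frontR rim bottom',(390,577),0)]: print(n,f(p,z))
for p in[(410,75),(760,40),(597,202)]: print('tub rim',f(p,90))
print(camera_info('wrist'))
for yaw in(-.05,-.1): 
  for k in (0,): print(delta([P.mean(0)[0],P.mean(0)[1],200],R.from_euler('xyz',[np.pi,0,yaw])))
E
```

```text
stray [[399.0, -156.0], [404.0, -95.0], [446.0, -105.0], [441.0, -164.0]] [ 422.60883695 -130.01240368]
((422.771240234375, -129.84744262695312), (65.41289520263672, 43.249359130859375), 84.93270111083984)
griptop [[494.14013453 -20.64768548]
 [499.57920911  44.90656322]] [496.85967182  12.12943887]
tray rim [[542.1617387  -78.69510935]
 [555.59709827  97.13602448]
 [710.18003284  85.81328246]]
rnd [585.51612413 -38.00387073]
block [663.25958443 -39.89523353]
step [596.20789403  36.25026308]
frontR rim bottom [698.42380359 -88.91980158]
tub rim [440.71415972 247.59116087]
tub rim [640.04259247 469.28786438]
tub rim [636.08917393 242.18934563]
{'fx': 358.6021032324512, 'fy': 358.6021032324512, 'cx': 316.86590489810067, 'cy': 235.21870769924502, 'T': array([[ 3.49908957e-01, -8.86184218e-01, -3.03712453e-01,
         3.05729705e+02],
       [-9.36782526e-01, -3.31524235e-01, -1.11938287e-01,
        -5.80319661e+02],
       [-1.49009496e-03,  3.23680729e-01, -9.46165189e-01,
         3.72668466e+02],
       [ 0.00000000e+00,  0.00000000e+00,  0.00000000e+00,
         1.00000000e+00]])}
(array([ 350.5, -380. ,    4.5]), array([-0.002,  0.   ,  0.407]))
(array([ 350.5, -380. ,    4.5]), array([-0.002,  0.   ,  0.457]))
```

Call:
play_rows(
  deltas=[350,-380,0,0,0,-1.126,1,350,-380,0,0,0,-1.126,1,350,-380,0,0,0,-1.126,1,350,-380,0,0,0,-1.126,1,350,-380,0,0,0,-1.126,1,350,-380,0,0,0,-1.126,1,350,-380,0,0,0,-1.126,1,350,-380,0,0,0,-1.126,1,350,-380,0,0,0,-1.126,1,350,-380,0,0,0,-1.126,1],
)

```text
clock: 1.35
eef_pos: [422.6, -129.4, 204.6]
tool_rot: [-3.141, -0.0, 1.486]
force: [0.2, -1.0, -0.4]
width: 85.4
gripper_force: 0.0
```

```bash
python3 - <<'E'
from h import *
s,p,r=cur(); print(p,s['tool_rot'],s['qpos'],s['clock'])
ci=camera_info('wrist'); im=snap('wrist','w1.png')
hsv=cv2.cvtColor(im,cv2.COLOR_RGB2HSV);H,S,V=[hsv[:,:,i].astype(int) for i in range(3)]
m=((H>19)&(H<40)&(S>90)).astype(np.uint8)*255
for c in cv2.findContours(m,0,2)[0]:
    if cv2.contourArea(c)>400:
        P=np.array([ray(ci,q,38)[:2] for q in c[:,0]],np.float32); print(c[:,0].mean(0),cv2.contourArea(c),cv2.minAreaRect(P))
E
```

```text
[ 422.56694784 -129.39845714  204.6258972 ] [-3.14137858e+00 -3.08021601e-04  1.48638734e+00] [ 0.4909793   0.35047919 -0.3392416   2.06180421  0.16707754  0.75504697
 -0.03570043] 1.35
[590.19350282 273.96751412] 4606.5 ((705.9541015625, -261.5444030761719), (91.5336685180664, 153.9171600341797), 11.394341468811035)
[306.56410256 184.74358974] 683.0 ((416.0550231933594, -108.42330169677734), (21.786376953125, 38.91239547729492), 85.20596313476562)
[574.3     76.3625] 3151.5 ((657.576416015625, -39.78343200683594), (37.90293884277344, 59.501461029052734), 9.61726188659668)
```

View pics/w1.png

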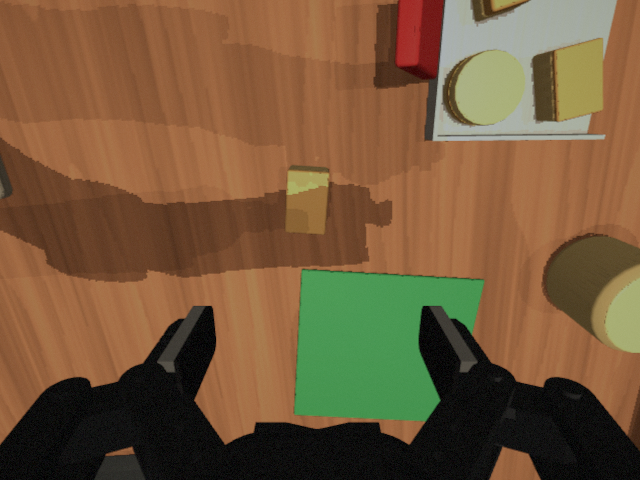

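The wrist view shows the stray's top with corners at (289,171), (329,172), (325,234) and (286,232), and the tray's right rim along row 137 from column 432 to 604.

```bash
python3 - <<'E'
from h import *
ci=camera_info('wrist')
P=np.array([ray(ci,q,38)[:2] for q in[(289,173),(329,173),(325,234),(286,232)]],np.float32); print(P.round(1),P.mean(0),cv2.minAreaRect(P))
for q in[(432,138),(604,137),(438,0)]: print(ray(ci,q,28))
print('rnd',ray(ci,(488,87),38))
for q in[(302,269),(484,280),(295,415)]: print('mat',ray(ci,q,4))
E
```

```text
[[ 399.2  -99.5]
 [ 436.4 -102.7]
 [ 427.9 -162.3]
 [ 389.8 -156.9]] [ 413.3371 -130.3811] ((413.1011962890625, -129.84017944335938), (60.2060661315918, 38.49946975708008), 81.91091918945312)
[534.57650594 -80.20855496  28.        ]
[693.85150715 -93.10429541  28.        ]
[537.6307861   30.84423818  28.        ]
rnd [579.08215341 -40.55983507  38.        ]
mat [ 398.65270249 -213.06618894    4.        ]
mat [ 603.3985527  -244.43688062    4.        ]
mat [ 368.58053496 -420.83132044    4.        ]
```

Call:
play_rows(
  deltas=[0,-5,60,0,0,0.03,1,0,-5,120,0,0,0.03,1,0,-5,165,0,0,0.03,1,0,-5,185,0,0,0.03,1,0,-5,197,0,0,0.03,1,0,-5,197,0,0,0.03,0,0,-5,197,0,0,0.03,0,0,-5,197,0,0,0.03,0,0,-5,197,0,0,0.03,0,0,-5,197,0,0,0.03,0],
)

```text
clock: 2.65
eef_pos: [417.3, -131.2, 8.9]
tool_rot: [3.141, 0.002, 1.452]
force: [-1.4, -0.0, 7.4]
width: 35.6
gripper_force: 59.1
```

```bash
python3 - <<'E'
from h import *
s,p,r=cur(); print(s['width'],s['gripper_force'],p)
print(delta([p[0],p[1],210],r))
print(delta([500,200,230],R.from_euler('xyz',[np.pi,0,1.47])), delta([540,400,230],R.from_euler('xyz',[np.pi,0,1.57])))
E
```

```text
35.62265721959408 59.12092208862305 [ 417.25469841 -131.21888727    8.85886891]
(array([-3.000e-01,  2.000e-01, -2.011e+02]), array([0., 0., 0.]))
(array([ 338.3,   43.1, -221.6]), array([ 0.001,  0.002, -0.018])) (array([ 541.7,   59. , -222. ]), array([ 0.001,  0.002, -0.118]))
```

Call:
play_rows(
  deltas=[0,0,-60,0,0,0,0,0,0,-120,0,0,0,0,60,9,-170,0,0,0,0,120,18,-200,0,0,0,0,180,27,-210,0,0,0,0,240,36,-210,0,0,0,0,300,45,-210,0,0,0,0,360,54,-210,0,0,-0.04,0,420,63,-210,0,0,-0.08,0,480,72,-210,0,0,-0.12,0],
)

```text
clock: 3.9
eef_pos: [542.9, 330.5, 218.2]
tool_rot: [3.141, -0.0, 1.574]
force: [1.0, 0.1, -0.8]
width: 35.7
gripper_force: 60.0
```

```bash
python3 - <<'E'
from h import *
s,p,r=cur(); print(s['width'],p,s['tool_rot'],s['qpos'])
print(delta([560,395,45],R.from_euler('xyz',[np.pi,0,1.55])))
im=get_image('scene');im2=get_image('side');ims=np.hstack([im[60:260,260:500],im2[230:430,120:360]])
cv2.imwrite('pics/t1.png',cv2.resize(ims,None,fx=1.6,fy=1.6,interpolation=3)[:,:,::-1])
E
```

```text
35.7186800885894 [542.94853537 330.45269576 218.22569528] [ 3.14136494e+00 -2.49043611e-05  1.57449224e+00] [-0.26073987  0.6460635  -0.56598196  1.53347837  0.37657145  1.07223577
 -0.91330853]
(array([ 64.5,  17.3, 173.2]), array([ 0.   , -0.   ,  0.024]))
```

View pics/t1.png

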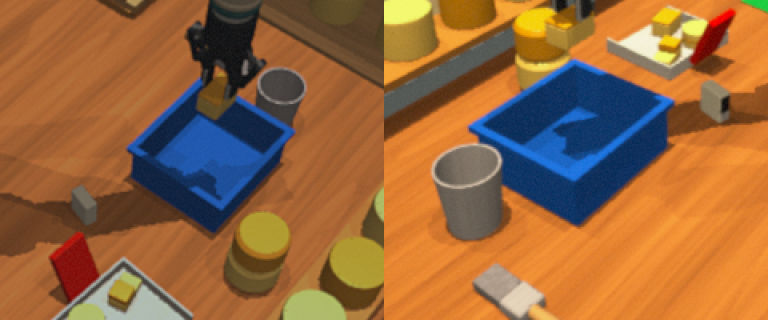

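The stray hangs over the tub and the fingers are clear of the pail, whose rim is at crop (281,85).

Call:
play_rows(
  deltas=[60,17,20,0,0,0,0,62,17,70,0,0,0,0,62,17,120,0,0,0,0,62,17,160,0,0,0,0,62,17,180,0,0,0,0,62,17,180,0,0,0,0.65,62,17,180,0,0,0,0.65,62,17,120,0,0,0,0.65,40,10,60,0,0,0,0.65,0,0,-30,0,0,0,1],
)

```text
clock: 5.25
eef_pos: [546.9, 345.0, 217.2]
tool_rot: [3.138, -0.003, 1.574]
force: [0.9, -0.3, 0.6]
width: 72.3
gripper_force: 0.0
```

```bash
python3 - <<'E'
from h import *
s,p,r=cur(); print(s['width'],p,s['tool_rot'],s['qpos'])
ci=camera_info('scene'); ti=camera_info('side')
def tri(a,b):
    A=[];y=[]
    Ps=[]
    for c,q in((ci,a),(ti,b)):
        K=np.array([[c['fx'],0,c['cx']],[0,c['fy'],c['cy']],[0,0,1]]); Ps.append(K@np.linalg.inv(np.array(c['T']))[:3])
    X=cv2.triangulatePoints(Ps[0],Ps[1],np.array(a,float),np.array(b,float)); return (X[:3]/X[3]).ravel().round(1)
f=lambda p:(260+p[0]/1.6,60+p[1]/1.6); g=lambda p:(120+(p[0]-384)/1.6,230+p[1]/1.6)
print('tub x-min,y-min corner',tri(f((128,147)),g((674,102))))
print('tub x+y-',tri(f((217,229)),g((574,62))))
print('tub x+y+',tri(f((294,132)),g((470,130))))
for c,q in((ci,(128,147)),(ci,(217,229)),(ci,(294,132))): print(ray(c,f(q),90))
for q in((674,102),(574,62),(470,130),(578,180)): print(ray(ti,g(q),90))
im=get_image('scene');im2=get_image('side')
hs=[im[180:320,210:400],im2[220:300,240:400]]
cv2.imwrite('pics/t2.png',np.hstack([cv2.resize(hs[0],(430,317),interpolation=3),cv2.resize(hs[1],(370,185),interpolation=3)[:, :] if 0 else cv2.copyMakeBorder(cv2.resize(hs[1],(370,185),interpolation=3),0,132,0,0,0)])[:,:,::-1])
cv2.imwrite('pics/scene2.png',im[:,:,::-1]);cv2.imwrite('pics/side2.png',im2[:,:,::-1])
E
```

```text
72.2978909153025 [546.93296099 344.96493466 217.23866592] [ 3.13814507e+00 -2.72923298e-03  1.57397812e+00] [-0.27912034  0.66227139 -0.56977334  1.50623314  0.38552728  1.08199739
 -0.93051957]
tub x-min,y-min corner [434.6 249.   87.7]
tub x+y- [653.7 226.8  67. ]
tub x+y+ [637.9 471.7  83.8]
[437.54830223 248.87296704  90.        ]
[658.88874318 211.07009046  90.        ]
[641.29502675 468.53860266  90.        ]
[429.87840055 249.73907622  90.        ]
[630.57586013 254.12312221  90.        ]
[627.20951866 475.66725781  90.        ]
[429.60868729 465.54195896  90.        ]
```

View pics/t2.png

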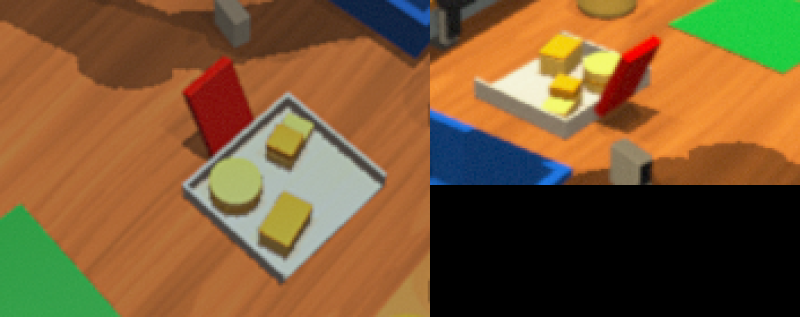

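Every piece still sits on the tray and the grip leans back as described. Now I compute a standoff along the grip's axis.

```bash
cat >> h.py <<'E'
RB=R.from_euler('xyz',[np.pi,0,np.pi/2])
def tool(yaw,th): return R.from_euler('z',yaw)*R.from_euler('y',th-np.radians(24))*RB
def tcp(c,yaw,th):  # tool pose for tray pose: origin c, yaw, tip th
    T=R.from_euler('z',yaw)*R.from_euler('y',th); return np.array(c)+T.apply([-116.5+7.7,0,85.1-17.4]), tool(yaw,th)
E
python3 - <<'E'
from h import *
p,r=tcp([625,2.5,0],-.08,0); print(p)
a=r.apply([0,0,1]); print(delta(p-120*a,r), delta(p,r))
E
```

```text
[516.54797435  11.1947187   67.7       ]
(array([-330. ,  -83. ,   41.9]), array([-0.406, -0.024,  0.076])) (array([-334.6,  -35.8,  152.2]), array([-0.406, -0.024,  0.076]))
```

Call:
play_rows(
  deltas=[-55,-12,0,-0.07,0,0,1,-110,-24,0,-0.14,0,0.02,1,-165,-38,10,-0.2,-0.01,0.03,1,-220,-52,15,-0.27,-0.02,0.05,1,-275,-68,25,-0.34,-0.02,0.06,1,-320,-80,38,-0.406,-0.024,0.076,1,-330,-83,42,-0.406,-0.024,0.076,1,-330,-83,42,-0.406,-0.024,0.076,1],
)

```text
clock: 6.35
eef_pos: [464.5, 13.6, 172.0]
tool_rot: [2.732, 0.008, 1.494]
force: [-0.0, -0.3, 0.5]
width: 85.3
gripper_force: 0.0
```

```bash
python3 - <<'E'
from h import *
s,p,r=cur(); print(s['width'],p,s['tool_rot'],s['qpos'],s['clock'])
p1,r1=tcp([625,2.5,0],-.08,0); print(delta(p1,r1))
ci=camera_info('wrist'); im=snap('wrist','w3.png')
hsv=cv2.cvtColor(im,cv2.COLOR_RGB2HSV);H,S,V=[hsv[:,:,i].astype(int) for i in range(3)]
m=(((H<4)|(H>174))&(S>150)&(V>50)).astype(np.uint8)*255
c=max(cv2.findContours(m,0,2)[0],key=cv2.contourArea); print(cv2.approxPolyDP(cv2.convexHull(c),3,True)[:,0].tolist())
# project expected grip corners into wrist image
T=np.linalg.inv(ci['T'])
th=np.radians(24); b=R.from_euler('z',-.08)
for dx in(-8,8):
  for y in(-35,35):
    q=np.array([-116.5,0,85.1])+30*np.array([-np.sin(th),0,np.cos(th)])+dx*np.array([np.cos(th),0,np.sin(th)])+[0,y,0]
    w=b.apply(q)+[625,2.5,0]; k=T[:3,:3]@w+T[:3,3]; print('exp',dx,y,ci['fx']*k[0]/k[2]+ci['cx'],ci['fy']*k[1]/k[2]+ci['cy'],k[2])
E
```

```text
85.28683049490267 [464.54106414  13.58098292 171.95670125] [2.73212129 0.00799424 1.49406715] [ 0.13592327  0.32091727 -0.39901079  2.43282962  1.51517862  0.24702062
 -1.75907328] 6.35
(array([  2.4,   6.2, 116.3]), array([-0.009,  0.006,  0.006]))
[[315, 165], [328, 166], [331, 186], [330, 277], [326, 281], [310, 276], [309, 191]]
exp -8 -35 312.78255537157935 280.55989192589146 260.7823171145214
exp -8 35 313.1185822407036 185.25234238993187 237.74868576509363
exp 8 -35 334.79013479367256 280.79279277871035 260.6730437984324
exp 8 35 337.2594407550468 185.4639924765194 237.63941244900468
```

View pics/w3.png

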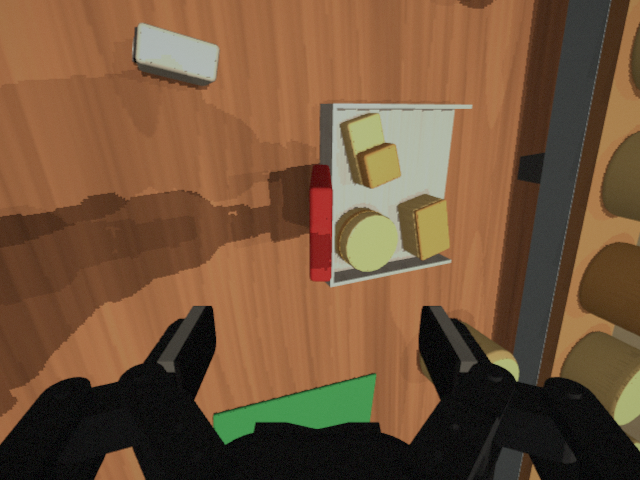

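The red grip's top face spans columns 309–331 and rows 188–279, about 3 mm closer to the base than I expected. The fingers straddle it, so I shift and go in.

Call:
play_rows(
  deltas=[2,3,40,-0.009,0.006,0.006,1,2,3,75,-0.009,0.006,0.006,1,2,3,100,-0.009,0.006,0.006,1,2,3,115,-0.009,0.006,0.006,1,2,3,115,-0.009,0.006,0.006,1,2,3,115,-0.009,0.006,0.006,1],
)

```text
clock: 7.15
eef_pos: [513.1, 11.8, 67.5]
tool_rot: [2.724, 0.0, 1.491]
force: [-0.2, -0.5, -0.2]
width: 85.2
gripper_force: 0.0
```

```bash
python3 - <<'E'
from h import *
s,p,r=cur(); print(s['width'],p,s['tool_rot'],s['qpos'],s['clock'],s['force'])
p1,r1=tcp([622,2.5,0],-.08,0); print(p1,delta(p1,r1))
ci=camera_info('wrist'); im=snap('wrist','w4.png')
hsv=cv2.cvtColor(im,cv2.COLOR_RGB2HSV);H,S,V=[hsv[:,:,i].astype(int) for i in range(3)]
m=(((H<4)|(H>174))&(S>150)&(V>50)).astype(np.uint8)*255
c=max(cv2.findContours(m,0,2)[0],key=cv2.contourArea); print(cv2.approxPolyDP(cv2.convexHull(c),3,True)[:,0].tolist())
T=np.linalg.inv(ci['T'])
th=np.radians(24); b=R.from_euler('z',-.08)
for dx in(-8,8):
  for y in(-35,35):
    q=np.array([-116.5,0,85.1])+30*np.array([-np.sin(th),0,np.cos(th)])+dx*np.array([np.cos(th),0,np.sin(th)])+[0,y,0]
    w=b.apply(q)+[622,2.5,0]; k=T[:3,:3]@w+T[:3,3]; print('exp',dx,y,ci['fx']*k[0]/k[2]+ci['cx'],ci['fy']*k[1]/k[2]+ci['cy'],k[2])
E
```

```text
85.23923820164707 [513.06400383  11.77602769  67.47013023] [2.72446493e+00 4.33361278e-04 1.49130817e+00] [ 0.215681    0.66172608 -0.5208723   2.41724428  2.18782439  0.49829982
 -2.38513317] 7.15 [-0.15861371 -0.5256271  -0.19330615]
[513.54797435  11.1947187   67.7       ] (array([-0.5,  0.6,  0. ]), array([-0.002,  0.   ,  0.001]))
[[325, 194], [329, 199], [337, 260], [335, 398], [330, 405], [302, 404], [299, 396], [296, 258], [306, 196]]
exp -8 -35 297.7532756140218 408.7959504254215 151.33449579875426
exp -8 35 294.65821795658087 254.77293208190846 128.6857507298821
exp 8 -35 335.6696288976516 408.8965043522493 151.31133617179523
exp 8 35 339.24850910917957 254.86346215189883 128.6625911029231
```

The alignment is good. I close the fingers and lift a little.

Call:
play_rows(
  deltas=[0,0,0,0,0,0,0,0,0,0,0,0,0,0,0,0,0,0,0,0,0,0,0,0,0,0,0,0,0,0,0,0,0,0,0,0,4,-9,0,0,0,0,0,8,-18,0,0,0,0,0,14,-31,0,0,0,0,0,20,-45,0,0,0,0,0,22,-50,0,0,0,0],
)

```text
clock: 8.45
eef_pos: [512.5, 11.6, 122.3]
tool_rot: [2.725, 0.0, 1.491]
force: [0.3, -0.5, -6.1]
width: 14.8
gripper_force: 59.1
```

```bash
python3 - <<'E'
from h import *
s,p,r=cur(); print(s['width'],p,s['tool_rot'],s['qpos'],s['clock'],s['force'],s['torque'])
a=get_image('scene')[170:310,220:410];b=get_image('side')[200:300,220:400]
cv2.imwrite('pics/t5.png',np.hstack([cv2.resize(a,(400,295),interpolation=3),cv2.copyMakeBorder(cv2.resize(b,(400,222),interpolation=3),0,73,0,0,0)])[:,:,::-1])
E
```

```text
14.824865194477233 [512.50330147  11.64133843 122.27250129] [2.72469141e+00 1.25880394e-04 1.49104721e+00] [ 0.12764594  0.49144223 -0.37305863  2.38203422  1.96994497  0.29658405
 -2.17737528] 8.45 [ 0.34170252 -0.54568123 -6.09601047] [ 0.13608526  1.38536601 -0.00887408]
```

View pics/t5.png

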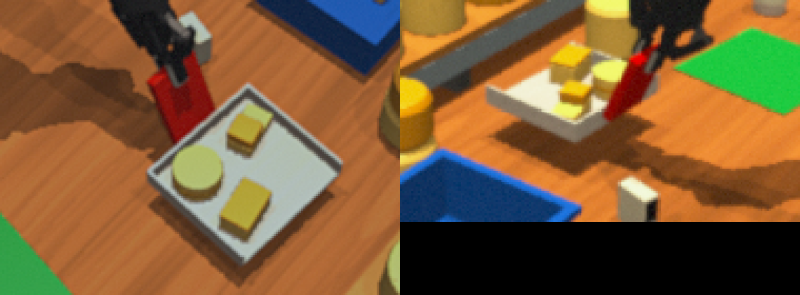

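The tray hangs level with all three pieces on it. I lift further.

Call:
play_rows(
  deltas=[0,4,-9,0,0,0,0,0,11,-25,0,0,0,0,0,19,-43,0,0,0,0,0,28,-63,0,0,0,0,0,37,-83,0,0,0,0,0,46,-103,0,0,0,0,0,55,-123,0,0,0,0,0,63,-141,0,0,0,0,0,67,-150,0,0,0,0,0,68,-153,0,0,0,0],
)

```text
clock: 9.8
eef_pos: [511.5, 10.6, 287.7]
tool_rot: [2.729, 0.002, 1.49]
force: [0.4, 0.2, -5.7]
width: 14.6
gripper_force: 59.0
```

```bash
python3 - <<'E'
from h import *
s,p,r=cur(); print(p,s['tool_rot'],s['qpos'],s['force'],s['torque'])
# target: tray rotated about base to heading; TCP radius 515
for hd in(20,36):
  h=np.radians(hd); rr=515
  print(hd,delta([rr*np.cos(h),rr*np.sin(h),290],tool(h,0)))
E
```

```text
[511.501331    10.55775842 287.74055305] [2.72917904e+00 1.81848082e-03 1.48953591e+00] [ 0.528925    0.19396624 -0.78561489  2.15425373  0.54716128  0.51127374
 -0.73647764] [ 0.43912039  0.18026694 -5.66681946] [ 0.1783275   1.41418681 -0.01557298]
20 (array([162.8, -36.5, -18.7]), array([-0.007,  0.175, -0.393]))
36 (array([ 283.5, -107.2,  -49.9]), array([-0.007,  0.288, -0.648]))
```

Call:
play_rows(
  deltas=[3,-1,0,0,0.003,-0.007,0,13,-3,-1,0,0.014,-0.031,0,31,-7,-4,0,0.033,-0.075,0,57,-13,-7,-0.002,0.061,-0.137,0,88,-20,-10,-0.003,0.094,-0.212,0,116,-26,-13,-0.004,0.124,-0.279,0,140,-31,-16,-0.005,0.15,-0.337,0,155,-35,-18,-0.006,0.167,-0.374,0,162,-36,-19,-0.007,0.174,-0.391,0,163,-36,-19,-0.007,0.175,-0.393,0],
)

```text
clock: 11.05
eef_pos: [485.5, 177.0, 291.2]
tool_rot: [2.719, 0.0, 1.921]
force: [0.2, -0.9, -4.8]
width: 14.8
gripper_force: 59.0
```

```bash
python3 - <<'E'
from h import *
s,p,r=cur(); print(p,s['tool_rot'],s['qpos'],s['force'],s['torque'])
for hd in(36,40):
  h=np.radians(hd); rr=515
  print(hd,delta([rr*np.cos(h),rr*np.sin(h),290],tool(h,0)))
E
```

```text
[485.50710376 177.0248212  291.20225575] [2.71937158e+00 4.97134607e-04 1.92095137e+00] [ 0.37742766  0.22311217 -0.95718437  2.14731475  0.5514371   0.50290611
 -0.61809209] [ 0.1537152  -0.92506063 -4.84409729] [-0.42172401  1.32314641  0.01787384]
36 (array([141.7, -20.1,  -7.8]), array([ 0.003,  0.114, -0.254]))
40 (array([175.9, -30.2, -12.4]), array([ 0.003,  0.143, -0.317]))
```

Call:
play_rows(
  deltas=[3,0,0,0,0.002,-0.005,0,11,-2,0,0,0.009,-0.02,0,27,-4,-1,0,0.022,-0.049,0,50,-7,-3,0,0.04,-0.089,0,76,-11,-4,0,0.061,-0.136,0,101,-14,-6,0.002,0.081,-0.18,0,121,-17,-7,0.002,0.097,-0.217,0,135,-19,-8,0.003,0.109,-0.242,0,141,-20,-8,0.003,0.114,-0.253,0,142,-20,-8,0.003,0.114,-0.254,0],
)

```text
clock: 12.3
eef_pos: [416.5, 303.0, 290.2]
tool_rot: [2.723, 0.0, 2.199]
force: [-0.6, -0.1, -5.4]
width: 14.6
gripper_force: 59.0
```

```bash
python3 - <<'E'
from h import *
s,p,r=cur(); print(p,s['tool_rot'],s['qpos'],s['force'],s['torque'])
h=np.radians(36)
for th in(20,35,48): print(th,delta([515*np.cos(h),515*np.sin(h),290],tool(h,np.radians(th))))
# lip position & tray from tool
T=r*RB.inv()*R.from_euler('y',np.radians(24)); 
def lip(p,r):
    q=r*tool(0,0).inv(); return p+q.apply([188.8,0,-63.7])
print('lip',lip(p,r)); 
for th in(20,25,35,45): print(th,lip(p,tool(h,np.radians(th))))
E
```

```text
[416.48726556 303.04090079 290.19208394] [2.72255121e+00 2.68146865e-04 2.19940710e+00] [ 0.15567974  0.24204524 -1.03714477  2.14850868  0.60297742  0.52309398
 -0.67190786] [-0.61243975 -0.11028318 -5.43229497] [-0.76648744  1.13779047 -0.01847165]
20 (array([-0.4, -0.1,  0.1]), array([0.349, 0.   , 0.   ]))
35 (array([-0.4, -0.1,  0.1]), array([0.611, 0.   , 0.   ]))
48 (array([-0.4, -0.1,  0.1]), array([0.838, 0.   , 0.   ]))
lip [569.2156414  414.05166313 226.52275177]
20 [542.39238285 394.51632299 165.76026094]
25 [533.13952866 387.79373092 152.66995009]
35 [512.04761428 372.46955812 129.72086754]
45 [488.05214706 355.03583071 111.64762169]
```

Call:
play_rows(
  deltas=[-1,-1,1,0.01,0,0,0,-4,-4,3,0.04,0,0,0,-8,-8,5,0.08,0,0,0,-12,-13,8,0.13,0,0,0,-16,-18,11,0.18,0,0,0,-20,-22,14,0.23,0,0,0,-23,-26,17,0.28,0,0,0,-25,-29,18,0.32,0,0,0,-26,-30,19,0.35,0,0,0,-26,-30,19,0.35,0,0,0],
)

```text
clock: 13.55
eef_pos: [417.1, 270.6, 260.6]
tool_rot: [3.071, -0.001, 2.198]
force: [-0.2, 1.2, -6.1]
width: 14.5
gripper_force: 59.0
```

```bash
cat >> h.py <<'E'
def lip(p,r):
    q=r*tool(0,0).inv(); return p+q.apply([188.8,0,-63.7])
def tilt(r): return np.degrees(np.arccos((r*tool(0,0).inv()).as_matrix()[2,2]))
def two(f):
    a=get_image('scene')[90:270,290:480];b=get_image('side')[220:400,160:350]
    cv2.imwrite('pics/'+f,cv2.resize(np.hstack([a,b]),None,fx=2.1,fy=2.1,interpolation=3)[:,:,::-1])
E
python3 - <<'E'
from h import *
s,p,r=cur(); print(p,s['qpos'],s['force'],s['torque'],tilt(r),lip(p,r))
h=np.radians(36)
for th in(30,40): print(delta([p[0],p[1],p[2]+25],tool(h,np.radians(th))))
two('t6.png')
E
```

```text
[417.09838332 270.63399602 260.55687558] [ 0.09102885  0.45998772 -1.03186523  1.9061435   0.49939412  0.9742159
 -0.53301101] [-0.19057722  1.20907728 -6.14911605] [-0.21021059  0.45087524  0.03438449] 19.97663710313298 [543.10401177 362.05766667 136.1887766 ]
(array([  0. ,   1.8, -24.9]), array([ 0.175, -0.001, -0.001]))
(array([  0. ,   1.8, -24.9]), array([ 0.349, -0.001, -0.001]))
```

View pics/t6.png

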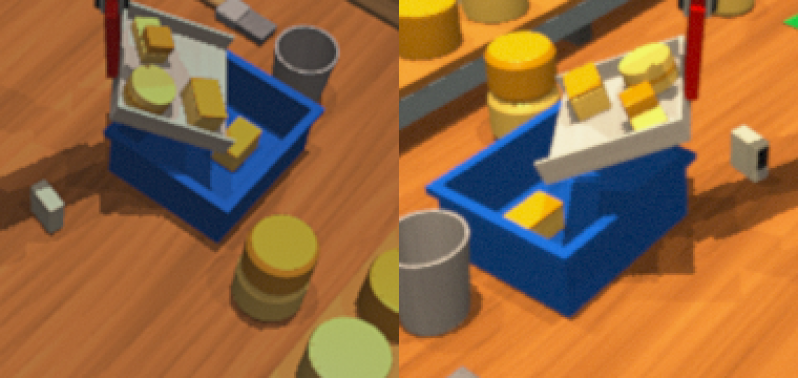

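At 20° all three pieces are still on the tray and its lip is over the tub. The stray lies inside near the lip. I tip further.

Call:
play_rows(
  deltas=[0,0,0,0.02,0,0,0,0,0,0,0.04,0,0,0,0,0,0,0.065,0,0,0,0,0,-1,0.09,0,0,0,0,0,-2,0.115,0,0,0,0,0,-3,0.14,0,0,0,0,0,-4,0.165,0,0,0,0,0,-5,0.19,0,0,0,0,0,-6,0.2,0,0,0,0,0,-6,0.2,0,0,0],
)

```text
clock: 14.9
eef_pos: [415.5, 270.5, 266.8]
tool_rot: [-3.011, -0.0, 2.2]
force: [-0.9, 0.2, -4.8]
width: 14.5
gripper_force: 59.0
```

```bash
python3 - <<'E'
from h import *
s,p,r=cur(); print(p,s['qpos'],s['force'],s['torque'],tilt(r),lip(p,r))
im=get_image('scene'); 
hsv=cv2.cvtColor(im[90:200,335:440],cv2.COLOR_RGB2HSV)
cv2.imwrite('pics/s7.png',im[:,:,::-1])
h=np.radians(36)
for th in(42,50): print(delta([p[0],p[1],p[2]+25],tool(h,np.radians(th))))
E
```

```text
[415.53688742 270.49295918 266.75124497] [-0.00619083  0.57225697 -0.99477202  1.71864744  0.45388046  1.25610234
 -0.50037437] [-0.91269798  0.18903989 -4.78600291] [-0.01519764  0.02011467 -0.03487235] 31.49030414367988 [518.8194516  345.62893138 113.81195108]
(array([  0. ,  -3.1, -24.8]), array([0.184, 0.   , 0.001]))
(array([  0. ,  -3.1, -24.8]), array([0.323, 0.   , 0.001]))
```

Call:
play_rows(
  deltas=[0,0,-3,0.02,0,0,0,0,0,-6,0.04,0,0,0,0,-1,-9,0.065,0,0,0,0,-1,-12,0.09,0,0,0,0,-2,-15,0.115,0,0,0,0,-2,-18,0.14,0,0,0,0,-3,-21,0.165,0,0,0,0,-3,-24,0.19,0,0,0,0,-3,-25,0.21,0,0,0,0,-3,-25,0.21,0,0,0],
)

```text
clock: 16.2
eef_pos: [415.9, 270.8, 291.7]
tool_rot: [-2.801, -0.0, 2.199]
force: [0.0, -0.4, -2.9]
width: 15.0
gripper_force: 59.4
```

```bash
cat >> h.py <<'E'
def blobs():
    for n in('scene','side'):
        im=get_image(n); x0,y0,x1,y1=(325,80,460,215) if n=='scene' else (165,245,310,370)
        hsv=cv2.cvtColor(im[y0:y1,x0:x1],cv2.COLOR_RGB2HSV)
        m=cv2.inRange(hsv,(19,80,60),(45,255,255))
        for c in cv2.findContours(m,0,2)[0]:
            if cv2.contourArea(c)>20:
                q=c[:,0].mean(0)+[x0,y0]; print(n,q.round(0),cv2.contourArea(c),'at z25',ray(camera_info(n),q,25).round(0)[:2])
E
python3 - <<'E'
from h import *
s,p,r=cur(); print(p,s['qpos'],s['force'],s['torque'],tilt(r),lip(p,r)); blobs()
E
```

```text
[415.90130391 270.75930695 291.68702145] [-0.10388142  0.67722512 -0.95122151  1.49824239  0.40528338  1.56176297
 -0.47094753] [ 0.00438609 -0.40491809 -2.91578909] [ 0.32854211 -0.39113468 -0.02285628] 43.539041352502146 [491.0789233  325.47732287 115.45593941]
scene [426. 202.] 566.0 at z25 [703. 310.]
scene [399. 153.] 918.0 at z25 [543. 402.]
side [203. 309.] 384.0 at z25 [646. 375.]
side [233. 312.] 681.0 at z25 [578. 338.]
side [218. 268.] 372.0 at z25 [755. 214.]
side [215. 252.] 189.0 at z25 [828. 150.]
```

Call:
play_rows(
  deltas=[0,-3,-5,0.05,0,0,0,0,-6,-12,0.1,0,0,0,0,-10,-18,0.14,0,0,0,0,-12,-25,0.16,0,0,0,0,-12,-25,0.16,0,0,0,0,-12,-25,0.16,0,0,0,0,-12,-25,0.16,0,0,0],
)

```text
clock: 17.18
eef_pos: [413.3, 268.6, 319.6]
tool_rot: [-2.641, 0.0, 2.2]
force: [0.6, -0.4, -2.7]
width: 14.8
gripper_force: 59.5
```

```bash
python3 - <<'E'
from h import *
s,p,r=cur(); print(p,s['qpos'],s['force'],s['torque'],tilt(r),lip(p,r)); blobs()
two('t8.png')
E
```

```text
[413.28561841 268.58427731 319.58750058] [-0.17161782  0.74608519 -0.91864835  1.33664235  0.36765192  1.78857942
 -0.45933618] [ 0.60500425 -0.38084433 -2.71416918] [ 0.44932988 -0.57997994  0.01152087] 52.66089379497677 [464.97605667 306.09692088 130.84420887]
scene [426. 202.] 565.0 at z25 [701. 310.]
scene [396. 170.] 198.5 at z25 [573. 346.]
scene [416. 149.] 428.0 at z25 [572. 446.]
scene [387. 148.] 169.5 at z25 [504. 395.]
side [205. 311.] 369.0 at z25 [638. 377.]
side [231. 314.] 571.0 at z25 [576. 348.]
side [218. 271.] 313.5 at z25 [743. 223.]
side [216. 252.] 187.5 at z25 [825. 150.]
```

View pics/t8.png

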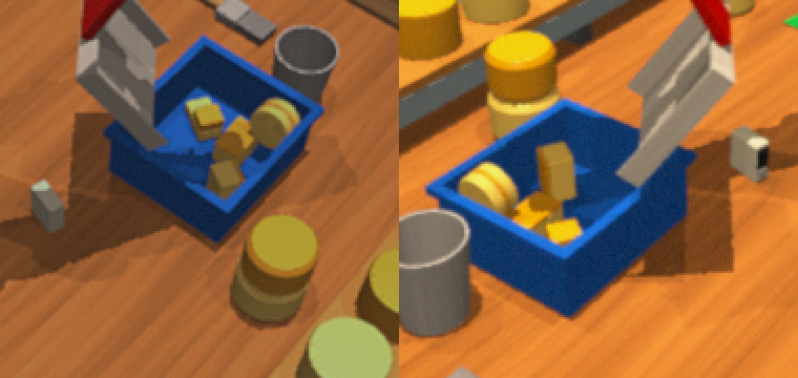

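All four offcuts lie in the tub and the tray is empty. The round leans on edge at crop (275,121), and I'll check its height by triangulating it. Next I untip the tray and carry it to the mat.

```bash
python3 - <<'E'
from h import *
ci=camera_info('scene'); ti=camera_info('side')
Ps=[np.array([[c['fx'],0,c['cx']],[0,c['fy'],c['cy']],[0,0,1]])@np.linalg.inv(c['T'])[:3] for c in(ci,ti)]
X=cv2.triangulatePoints(Ps[0],Ps[1],np.array([421,147.6]),np.array([202,310.5])); print('round',(X[:3]/X[3]).ravel())
h=np.radians(30)
print(delta([440,0,330],tool(h,np.radians(24))))
print('box',ray(ci,(83,287),0),ray(ci,(40,235),60),ray(ci,(60,355),60))
E
```

```text
round [596.05611371 422.70462231  73.42056169]
(array([-233. , -124.7,   56.4]), array([-0.5  ,  0.026,  0.103]))
box [ 167.69722085 -474.40864699    0.        ] [   1.06593207 -456.83960469   60.        ] [ 304.94522913 -621.82315372   60.        ]
```

Call:
play_rows(
  deltas=[-20,-8,0,-0.03,0,0.01,0,-50,-22,5,-0.09,0,0.02,0,-85,-42,12,-0.17,0.01,0.035,0,-120,-62,22,-0.25,0.013,0.05,0,-155,-82,34,-0.33,0.017,0.07,0,-190,-102,45,-0.41,0.02,0.085,0,-218,-117,53,-0.47,0.024,0.097,0,-230,-123,56,-0.495,0.026,0.102,0,-233,-125,56,-0.5,0.026,0.103,0,-233,-125,56,-0.5,0.026,0.103,0],
)

```text
clock: 18.62
eef_pos: [439.8, 0.6, 330.6]
tool_rot: [-3.141, 0.0, 2.095]
force: [-1.4, 0.4, -2.6]
width: 14.8
gripper_force: 59.4
```

```bash
python3 - <<'E'
from h import *
s,p,r=cur(); print(p,s['qpos'],s['force'],s['torque'],tilt(r))
h=np.radians(30)
for f,th in((.5,12),(1,0)):
  t=np.array([440,0,330])*(1-f)+np.array([393,-385,230])*f
  print(delta(t,tool(h,np.radians(th))))
E
```

```text
[439.76738294   0.64834996 330.55923786] [ 0.77028265  0.31985835 -1.09502261  1.8574677   0.31098085  1.1523667
  0.09099937] [-1.39135882  0.35753491 -2.64424842] [-0.03143284  0.03790902  0.02038948] 24.01490469525316
(array([-155.6, -116.8,   50.6]), array([-0.21 , -0.   ,  0.001]))
(array([-310.5, -233.5,  100.6]), array([-0.419, -0.   ,  0.001]))
```

Call:
play_rows(
  deltas=[-15,-11,5,-0.02,0,0,0,-45,-34,15,-0.06,0,0,0,-80,-60,26,-0.11,0,0,0,-118,-89,38,-0.16,0,0,0,-156,-117,50,-0.21,0,0,0,-194,-146,63,-0.26,0,0,0,-232,-175,75,-0.313,0,0,0,-268,-202,87,-0.36,0,0,0,-296,-223,96,-0.4,0,0,0,-310,-233,100,-0.419,0,0,0],
)

```text
clock: 19.88
eef_pos: [393.0, -386.3, 229.2]
tool_rot: [2.722, -0.002, 2.093]
force: [0.6, 0.9, -2.5]
width: 14.6
gripper_force: 59.4
```

```bash
cat > w.py <<'E'
from h import *
import sys
s,p,r=cur(); print(p,s['tool_rot'],s['qpos'],s['force'],s['torque'],tilt(r))
h=np.radians(30)
# tray pose from images: white mask, scene view
for n in('scene','side','wrist'): snap(n,n+sys.argv[1]+'.png')
im=cv2.imread('pics/scene%s.png'%sys.argv[1]); hsv=cv2.cvtColor(im,cv2.COLOR_BGR2HSV)
for z in(4,114,135,155): 
  t,rt=tcp([487,-331,z],h,0); print(z,t.round(1),delta(t,rt))
E
python3 w.py 9
```

```text
[ 393.02832375 -386.25063055  229.24595841] [ 2.72155022e+00 -1.89498396e-03  2.09315113e+00] [ 1.69167422  0.70474244 -1.12716728  1.8385801   0.31119134  0.82739073
  1.04968301] [ 0.57993802  0.93595673 -2.54860396] [-0.36187331  0.68103952  0.04451192] 0.12740398033570183
4 [ 392.8 -385.4   71.7] (array([ -0.9, -66.4, 144.3]), array([ 0.001, -0.001,  0.001]))
114 [ 392.8 -385.4  181.7] (array([ -0.8, -21.6,  43.8]), array([ 0.001, -0.001,  0.001]))
135 [ 392.8 -385.4  202.7] (array([ -0.8, -13. ,  24.6]), array([ 0.001, -0.001,  0.001]))
155 [ 392.8 -385.4  222.7] (array([-0.8, -4.9,  6.4]), array([ 0.001, -0.001,  0.001]))
```

Call:
play_rows(
  deltas=[0,-4,9,0,0,0,0,-1,-11,24,0,0,0,0,-1,-20,43,0,0,0,0,-1,-29,62,0,0,0,0,-1,-38,81,0,0,0,0,-1,-46,98,0,0,0,0,-1,-51,110,0,0,0,0,-1,-54,117,0,0,0,0,-1,-54,117,0,0,0,0],
)

```text
clock: 21.15
eef_pos: [392.3, -386.5, 101.4]
tool_rot: [2.723, -0.0, 2.095]
force: [0.5, -0.4, -2.9]
width: 15.1
gripper_force: 59.4
```

```bash
python3 w.py 10; python3 - <<'E'
from h import *
im=cv2.imread('pics/scene10.png'); hsv=cv2.cvtColor(im,cv2.COLOR_BGR2HSV)
m=cv2.inRange(hsv,(0,0,105),(179,75,255)); m[:255]=0; m[390:]=0; m[:,:140]=0; m[:,285:]=0
c=max(cv2.findContours(m,0,2)[0],key=cv2.contourArea); ci=camera_info('scene')
hull=cv2.convexHull(c)[:,0]; P=np.array([ray(ci,q,45)[:2] for q in hull],np.float32); print(cv2.contourArea(c),cv2.minAreaRect(P))
# expected tray corners projection for level pose 
s,p,r=cur(); q=r*tool(0,0).inv(); T=np.linalg.inv(ci['T'])
for l in([80,89,4],[80,-89,4],[-80,89,28],[-80,-89,28]):
    w=p+q.apply(np.array(l)-[-108.8,0,67.7]); k=T[:3,:3]@w+T[:3,3]; print(l,w.round(),(ci['fx']*k[0]/k[2]+ci['cx']).round(1),(ci['fy']*k[1]/k[2]+ci['cy']).round(1))
print(cv2.approxPolyDP(cv2.convexHull(c),3,True)[:,0].tolist())
E
```

```text
[ 392.30414496 -386.48947304  101.40771041] [ 2.72252344e+00 -8.38122625e-05  2.09470113e+00] [ 1.58649206  0.85106054 -0.94740259  1.95191156  0.46673581  0.56783675
  1.00422421] [ 0.50786662 -0.43278304 -2.94708278] [-0.41848531  0.69196878 -0.01348823] 0.01190857700148712
4 [ 392.8 -385.4   71.7] (array([  1.4, -11.6,  28.3]), array([0.   , 0.001, 0.001]))
114 [ 392.8 -385.4  181.7] (array([  1.3,  33.2, -72.2]), array([0.   , 0.001, 0.001]))
135 [ 392.8 -385.4  202.7] (array([  1.2,  41.7, -91.4]), array([0.   , 0.001, 0.001]))
155 [ 392.8 -385.4  222.7] (array([   1.2,   49.9, -109.6]), array([0.   , 0.001, 0.001]))
4226.0 ((484.00958251953125, -326.9248046875), (169.61839294433594, 182.5818328857422), 30.11672592163086)
[80, 89, 4] [ 512. -216.   39.] 246.5 289.9
[80, -89, 4] [ 601. -370.   39.] 228.5 357.4
[-80, 89, 28] [ 373. -296.   62.] 183.5 275.5
[-80, -89, 28] [ 462. -450.   63.] 161.2 342.4
[[184, 276], [246, 286], [231, 354], [163, 343]]
```

The projection matches: the tray is level and centred over the mat. I lower it slowly.

Call:
play_rows(
  deltas=[0,-2,5,0,0,0,0,1,-4,10,0,0,0,0,1,-6,14,0,0,0,0,1,-8,18,0,0,0,0,1,-9,21,0,0,0,0,1,-10,23,0,0,0,0,1,-10.5,24.5,0,0,0,0,1,-11,26,0,0,0,0,1,-11,26,0,0,0,0],
)

```text
clock: 22.42
eef_pos: [392.2, -385.5, 73.4]
tool_rot: [2.723, 0.0, 2.094]
force: [-0.3, 0.2, -1.8]
width: 14.7
gripper_force: 59.5
```

Call:
play_rows(
  deltas=[0,-0.3,0.7,0,0,0,0,0,-0.6,1.4,0,0,0,0,0,-0.8,1.8,0,0,0,0,0,-0.8,1.8,0,0,0,0],
)

```text
clock: 22.92
eef_pos: [392.2, -385.6, 71.4]
tool_rot: [2.723, 0.0, 2.094]
force: [0.3, 0.5, -2.7]
width: 15.1
gripper_force: 59.5
```

Call:
play_rows(
  deltas=[0,-0.4,0.9,0,0,0,0,0,-0.6,1.4,0,0,0,0,0,-0.8,1.8,0,0,0,0,0,-0.8,1.8,0,0,0,0],
)

```text
clock: 23.42
eef_pos: [392.2, -385.7, 71.0]
tool_rot: [2.723, 0.001, 2.094]
force: [-7.3, 0.5, 14.2]
width: 14.6
gripper_force: 62.0
```

The tray is seated. I ease off a little, open and withdraw along the grip's axis.

Call:
play_rows(
  deltas=[0,0.4,-0.9,0,0,0,0,0,0.4,-0.9,0,0,0,0.3,0,0.4,-0.9,0,0,0,0.6,0,0.4,-0.9,0,0,0,1,0,0.4,-0.9,0,0,0,1,0,0,-20,0,0,0,1,0,0,-50,0,0,0,1,0,0,-90,0,0,0,1,0,0,-120,0,0,0,1,0,0,-120,0,0,0,1],
)

```text
clock: 24.68
eef_pos: [350.1, -411.7, 180.6]
tool_rot: [2.723, 0.004, 2.092]
force: [-0.1, -0.0, -0.5]
width: 85.4
gripper_force: 0.0
```

```bash
python3 - <<'E'
from h import *
s,p,r=cur(); print(p,s['width'],s['qpos'],s['force'])
im=snap('scene','scene11.png'); hsv=cv2.cvtColor(im,cv2.COLOR_RGB2HSV); ci=camera_info('scene')
m=cv2.inRange(hsv,(0,0,105),(179,75,255)); m[:255]=0; m[390:]=0; m[:,:140]=0; m[:,285:]=0
c=max(cv2.findContours(m,0,2)[0],key=cv2.contourArea)
P=np.array([ray(ci,q,12)[:2] for q in cv2.convexHull(c)[:,0]],np.float32); print(cv2.contourArea(c),cv2.minAreaRect(P))
print(cv2.approxPolyDP(cv2.convexHull(c),3,True)[:,0].tolist()); T=np.linalg.inv(ci['T']); q=R.from_euler('z',np.radians(30))
for l in([80,89,4],[80,-89,4],[-80,89,28],[-80,-89,28]):
    w=np.array([487,-331,4])+q.apply(l); k=T[:3,:3]@w+T[:3,3]; print(l,(ci['fx']*k[0]/k[2]+ci['cx']).round(1),(ci['fy']*k[1]/k[2]+ci['cy']).round(1))
blobs()
E
```

```text
[ 350.07216746 -411.72156671  180.607588  ] 85.3509779493549 [ 1.75659968  0.77145568 -1.08904144  1.88619113  0.37469056  0.76681758
  1.10803156] [-0.12714401 -0.00861865 -0.52870265]
4062.5 ((482.5528564453125, -325.6124267578125), (169.80789184570312, 183.52235412597656), 30.151153564453125)
[[187, 281], [247, 291], [232, 358], [166, 347]]
[80, 89, 4] 248.1 294.4
[80, -89, 4] 230.7 360.9
[-80, 89, 28] 186.3 280.2
[-80, -89, 28] 164.7 346.2
scene [425. 201.] 565.5 at z25 [699. 312.]
scene [400. 153.] 937.5 at z25 [545. 405.]
side [223. 311.] 1086.0 at z25 [598. 352.]
side [217. 261.] 582.5 at z25 [784. 188.]
```

The tray stands flat at the centre of the mat, the four offcuts are in the tub and the arm is clear. I hand the job in.

```bash
python3 -c "
from cell import finish_job; print(finish_job())"
```

```text
the job is handed in; nothing more can be done
None
```

I handed the job in at about 25 s of the 72 s allowed, with all four offcuts in the blue tub and the empty tray flat on the green mat, within about 10 mm of its centre; the arm touched nothing else that I could see, and no verdict came back.

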